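Put away reagents and weight by cap colour

TASK

Clear the weighing bench: stand each loose reagent bottle upright in a free bay of the tray that matches its cap colour (red caps in the red tray, blue cap in the blue tray, one bottle per bay, whatever the colour of the bottle itself), and stand the steel balance weight upright in its wooden case. Everything must rest on the floor of its bay or case; do not tip anything over, and leave the bottle already in the blue tray and the white mortar where they are.

Things in the scene. Friction and masses are not known exactly. Their poses are not given: they have to be found in the camera images.
- red_white_center (a point): White reagent bottle with a red screw cap, standing upright, loose: straight round body 46 mm in diameter from its foot up to 66 mm, cap 37 mm in diameter above that, 90 mm tall overall, about 140 g. The point is its centre, 45 mm above its underside (z axis up along the bottle)
- red_amber_center (a point): Amber-brown reagent bottle with a red screw cap, standing upright, loose: straight round body 46 mm in diameter from its foot up to 66 mm, cap 37 mm in diameter above that, 90 mm tall overall, about 140 g. The point is its centre, 45 mm above its underside (z axis up along the bottle)
- blue_white_center (a point): White reagent bottle with a blue screw cap, standing upright, loose: straight round body 46 mm in diameter from its foot up to 66 mm, cap 37 mm in diameter above that, 90 mm tall overall, about 140 g. The point is its centre, 45 mm above its underside (z axis up along the bottle)
- weight_center (a point): Stainless steel 500 g balance weight, loose, standing upright: plain cylinder 38 mm in diameter from its foot up to 46 mm, then a narrow neck and a 30 mm knob, 66 mm tall overall. The point is its centre, 33 mm above its underside (z axis up)
- red_tray: Red plastic two-bay tray, fixed to the bench: 84 mm (its x) by 160 mm (its y), 22 mm high, floor and walls 4 mm thick. A divider as high as the walls splits it across y into two bays, each 76 x 74 mm inside, with centres at y = +39 mm and y = -39 mm. The origin is the centre of its underside, on the bench. Both bays are empty at the start
- blue_tray: Blue plastic two-bay tray, fixed to the bench: 84 mm (its x) by 160 mm (its y), 22 mm high, floor and walls 4 mm thick. A divider as high as the walls splits it across y into two bays, each 76 x 74 mm inside, with centres at y = +39 mm and y = -39 mm. The origin is the centre of its underside, on the bench. One bay already holds an amber bottle at the start, the other is free
- weight_case: Shallow open square case of light wood for the balance weight, fixed to the bench: 80 x 80 mm, 16 mm high, floor and walls 6 mm thick, one pocket 68 x 68 mm inside. The origin is the centre of its underside, on the bench
- parked_center (a point): Bystander: amber-brown reagent bottle with a blue screw cap, standing upright, loose: straight round body 46 mm in diameter from its foot up to 66 mm, cap 37 mm in diameter above that, 90 mm tall overall, about 140 g. The point is its centre, 45 mm above its underside (z axis up along the bottle). It already stands in one bay of the blue tray
- mortar_center (a point): Bystander: small white porcelain mortar (open round cup), 68 mm in diameter at the rim, 50 mm tall, loose, standing among the things to be put away. The point is its centre, 25 mm above its underside

How it is judged (in metres and radians):
At the end, for the whole second after the job is handed in: Red-capped bottles in the red tray, blue-capped in the blue, weight in the case: each on the floor of its bay (centre within 20 mm of the tray's middle in x, 60 mm in y; case 20 mm both; height within 5 mm), tilt under 0.1 rad, at rest; parked bottle and mortar moved under 20 mm (x of red_white_center in the frame of red_tray between -0.02 and 0.02 m and y of red_white_center in the frame of red_tray between -0.06 and 0.06 m and z of red_white_center in the frame of red_tray between 0.043 and 0.054 m and angle between each of red_white_center, red_amber_center, blue_white_center, parked_center, weight_center's own z axis and vertical below 0.1 rad and linear speed of each of red_white, red_amber, blue_white, parked, weight below 0.02 m/s and x of red_amber_center in the frame of red_tray between -0.02 and 0.02 m and y of red_amber_center in the frame of red_tray between -0.06 and 0.06 m and z of red_amber_center in the frame of red_tray between 0.043 and 0.054 m and x of blue_white_center in the frame of blue_tray between -0.02 and 0.02 m and y of blue_white_center in the frame of blue_tray between -0.06 and 0.06 m and z of blue_white_center in the frame of blue_tray between 0.043 and 0.054 m and x of parked_center in the frame of blue_tray between -0.02 and 0.02 m and y of parked_center in the frame of blue_tray between -0.06 and 0.06 m and z of parked_center in the frame of blue_tray between 0.043 and 0.054 m and x of weight_center in the frame of weight_case between -0.02 and 0.02 m and y of weight_center in the frame of weight_case between -0.02 and 0.02 m and z of weight_center in the frame of weight_case between 0.033 and 0.044 m and distance of each of mortar_center, parked_center from where it was at the start of the episode below 0.02 m); the robot touches nothing.
It fails at once if a bottle or the weight is tipped over (angle between any of red_white_center, red_amber_center, blue_white_center, weight_center's own z axis and vertical above 0.7 rad).
It fails at once if the bottle already in the blue tray is moved by more than 20 mm (distance of parked_center from where it was at the start of the episode above 0.02 m).
It fails at once if the mortar is moved by more than 20 mm (distance of mortar_center from where it was at the start of the episode above 0.02 m).
It also fails if it takes over 96 s, if anything falls off the work surface, if the arm or the gripper's body presses on something with over 40 N, if the wrist force passes 120 N, or if a joint passes its speed limit or range.

ROBOT

A 6-joint arm with a two-finger parallel gripper is mounted at the origin on the work surface. World frame = base frame: x ahead of the robot, y to its left, z up, the work surface at z = 0. Lengths are in mm, angles in rad, forces in N, time in s.
With the tool pointing down it reaches from about 275 to 725 mm from the base axis. Payload 15.9 kg.
Tool frame: the origin (TCP) lies at the centre of the arm's flange, where the gripper is bolted on; the fingertips stand 173 mm ahead of it and the grasp point (between the pads) lies 155 mm ahead of it; z points along the fingers, y is the line along which they close (so a half turn about z gives the same grasp; the last joint's range is limited). The gripper opens to 85 mm and grips with 20 to 120 N. Pads are 22 mm wide; open, the fingers measure 114 mm over their backs; the gripper's body (76 mm by 85 mm) begins 54 mm behind the grasp point. The pads swing forward as they close: fully open they stand 13 mm farther back than shut.
Start: joints at [1.158, 0.213, -0.034, 1.323, 0, 1.571], TCP at [200.581, 457.989, 404.706] pointing down, gripper open.
Joint ranges: [-2.98, 2.98], [-0.74, 1.72], [-1.14, 1.35], [-2.1, 2.04], [-1.57, 1.44], [-3.14, 3.14]. Speed limits (rad/s): [1.89, 1.89, 2.39, 2.57, 3.14, 3.14].

INTERFACE

Orientations are given as a unit quaternion [x, y, z, w].
In Python, from plant import sensors, imaging, robot gives the robot as it stands.
- The arm moves only by the tool apply_moves, never from a script. Its argument "increments" is a list of rows, each an object with "translation": the shift along the world's x, y, z in cm, a list of three; "twist": the turn, a rotation vector about the world's x, y, z in rad, a list of three; "jaw": the finger opening in cm, from 0 to 8.54. In form: [{"translation": [dx, dy, dz], "twist": [ax, ay, az], "jaw": jaw}, ...]. A call has 1 to 10 rows; each row is the pose to reach, as a shift and turn from the pose commanded when the call began; what a row does not reach only later rows make up. A row lasts 1/12 s, in which the tool goes at most 41.7 mm and 7.16 degrees, less where a joint would pass 70% of its speed; a pose out of reach is approached as far as the arm can. A call with a gripper value outside its range is refused whole. The fingers move at their own pace and stop on an object; "force" is the grip in N (left out, the last holds). Time passes only in rows, so rows that repeat a pose let the fingers close. It gives the time, the measured TCP pose, the force, the opening and the grip force at its end, in the units of the state.
- sensors.read_state(): the state, without advancing time (a new reading comes with each control period).
- imaging.get_image(name): name is "scene" or "side" or "wrist"; returns (picture, depth): 384x512x3 uint8, red, green, blue; 384x512 float32, mm along the optical axis (not along the pixel's ray), 0 where there is no reading.
- imaging.camera_params(name): a dict with "vfov" (degrees; the focal length in pixels is half the picture's height over the tangent of half this angle, whatever the lens; pixels are square), "cx", "cy" (the principal point, pixels), "world_to_cam" (4x4, takes a point from world to camera coordinates). Camera axes: x right, y up, looking along -z (the intrinsics and any distortion apply to the point x, -y, -z); pixel columns grow to the right and rows downward; lengths in mm; the calibration is good to about 2 mm. The wrist camera is an equidistant fisheye: a pixel r from the principal point sees the ray r / f radians off the axis. A picture is of the moment at which its call begins: read the wrist's pose just before it. camera_params takes no time and is no camera call; for the wrist camera it gives the pose at the moment of the call.
- robot.finish_job(): hands the job in; it is judged then, once.
The state is a dict: "time": time; "joints": joint angles; "joint_velocities": joint speeds; "joint_efforts": joint torques, N m; "ee_pos": TCP position; "eef_rot": TCP orientation; "force": force on the tool from outside, world axes, zero at the start; "moment": the same for the moment, N m; "grip_width": finger opening in mm; "finger_force": force on a finger pad.
Only numpy, scipy, OpenCV 4.12 (cv2) and the standard library are available. Lean on these libraries where they do the work, as an engineer would, in place of code of your own. Each camera call takes 0.05 s, during which the arm holds its last target. There are 200 camera calls.

## Working session

There is one attempt and no reset: what is moved stays moved. The work goes in short steps, Python scripts to look and compute and a tool call to move; the robot and the scene stay as the last step left them, time stands still between calls to the robot, and variables do not carry over. Pictures are saved under pics/ and viewed, at most 14 in all, crops included, and the job is handed in when it is done.

Besides the shell and the picture viewer there is one more tool, called after "Call:" as a command line: name --argument value ..., lists and objects as JSON in quotes. apply_moves: Moves the arm, as the interface text tells. Its arguments: {"type":"object","properties":{"increments":{"type":"array"},"force":{"type":"number"}},"required":["increments"]}

```bash
ls; mkdir -p pics
python3 - <<'E'
from plant import sensors, imaging, robot
import cv2, numpy as np
s=sensors.read_state(); print(s)
for n in ("scene","side"):
    im,d=imaging.get_image(n); cv2.imwrite(f"pics/{n}0.png",im[:,:,::-1]); np.savez(f"pics/{n}0.npz",im=im,d=d)
    print(imaging.camera_params(n))
E
```

```text
pics
{'time': 0.0, 'joints': array([ 1.15799012e+00,  2.13366745e-01, -3.50907359e-02,  1.32351185e+00,
        1.38797265e-05,  1.57083047e+00]), 'joint_velocities': array([ 2.72430576e-04, -4.85838981e-04,  1.91183691e-03, -1.16562796e-03,
       -3.34983716e-05,  6.73844023e-04]), 'joint_efforts': array([-5.10699974e-03, -6.86148477e+01,  4.87118590e+01,  1.75654166e-02,
       -2.09260829e-04, -2.36454900e-05]), 'ee_pos': array([200.52506266, 457.85438284, 404.19820746]), 'eef_rot': array([ 2.04957360e-01,  9.78770727e-01, -5.72630728e-04, -1.26980420e-04]), 'force': array([ 0.08025231, -0.02412705,  0.38665065]), 'moment': array([-0.01782965,  0.04387979, -0.03974465]), 'finger_force': 0.0, 'grip_width': 85.57056253398606}
{'vfov': 51.57983138898118, 'cx': 255.08009275264695, 'cy': 192.49817243015426, 'world_to_cam': array([[-7.58484093e-04,  9.99804802e-01, -1.97428895e-02,
        -1.01774876e+01],
       [-7.17131186e-01,  1.32157470e-02,  6.96812892e-01,
         3.34565879e+02],
       [ 6.96937793e-01,  1.46867633e-02,  7.16981180e-01,
        -1.29141371e+03],
       [ 0.00000000e+00,  0.00000000e+00,  0.00000000e+00,
         1.00000000e+00]])}
{'vfov': 43.22150299608887, 'cx': 251.81687859943563, 'cy': 190.00412699937957, 'world_to_cam': array([[-9.92361710e-01, -1.22238180e-01,  1.66151936e-02,
         5.03024366e+02],
       [ 8.69878372e-02, -5.97878095e-01,  7.96853123e-01,
        -9.47658493e+01],
       [-8.74720149e-02,  7.92211848e-01,  6.03944563e-01,
        -1.05454606e+03],
       [ 0.00000000e+00,  0.00000000e+00,  0.00000000e+00,
         1.00000000e+00]])}
```

View pics/scene0.png

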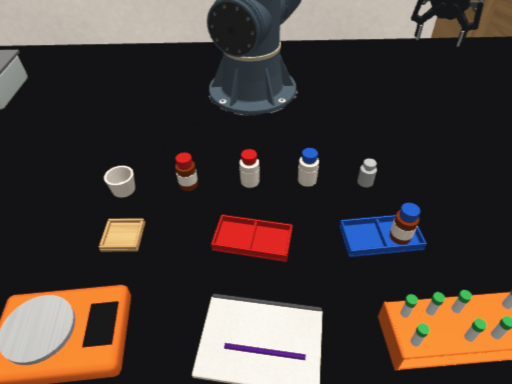

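View pics/side0.png

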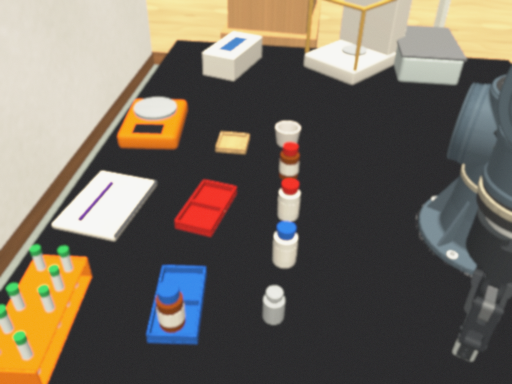

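The scene view shows, left to right (world -y to +y): mortar (120,181), amber/red (187,172), white/red (249,168), white/blue (308,168) and the weight (367,173). In front of them are the case (122,235), the red tray (252,238) and the blue tray (383,235), whose right bay holds the parked bottle. The side view agrees with this.

```bash
cat > h.py <<'E'
import numpy as np, cv2
from plant import sensors, imaging
def world(name,d,p=None):
    p=p or imaging.camera_params(name); f=192/np.tan(np.radians(p["vfov"]/2))
    v,u=np.mgrid[0:384,0:512]
    c=np.stack([(u-p["cx"])/f*d,-(v-p["cy"])/f*d,-d],-1)
    M=p["world_to_cam"]; return (c-M[:3,3])@M[:3,:3]
def masks(im):
    h=cv2.cvtColor(im,cv2.COLOR_RGB2HSV).astype(int); H,S,V=h[...,0],h[...,1],h[...,2]
    return dict(red=((H<6)|(H>174))&(S>150)&(V>90), blue=(H>100)&(H<125)&(S>150)&(V>70),
      grey=(S<60)&(V>70), wood=(H>8)&(H<28)&(S>40)&(S<190)&(V>110))
E
python3 - <<'E'
from h import *
for n in("scene","side"):
    z=np.load(f"pics/{n}0.npz"); im,d=z["im"],z["d"]; W=world(n,d); m=masks(im); X,Y,Z=W[...,0],W[...,1],W[...,2]
    box=(d>0)&(X>280)&(X<620)&(abs(Y)<400)
    print(n)
    for c in m:
        for lab,zl,zh in(("top",55,100),("low",10,50)):
            if c=="wood" and lab=="top": continue
            k=(m[c]&box&(Z>zl)&(Z<zh)).astype(np.uint8)
            N,L,st,ce=cv2.connectedComponentsWithStats(k)
            for i in range(1,N):
                if st[i,4]<40: continue
                P=W[L==i]; zt=np.percentile(P[:,2],95); T=P[P[:,2]>zt-4]
                r=cv2.minAreaRect(P[:,:2].astype(np.float32)) 
                print(c,lab,st[i,4],ce[i].round(),"ztop",zt.round(1),"topmid",((T.min(0)+T.max(0))/2).round(1)[:2],"topext",np.ptp(T,0).round(1)[:2],"rect",np.round(r[0],1),np.round(r[1],1),round(r[2],1))
E
```

```text
scene
red top 197 [249. 156.] ztop 93.1 topmid [430.4  -2. ] topext [37.2 32.9] rect [430.4  -2. ] [32.9 37.2] 90.0
red top 217 [184. 160.] ztop 93.1 topmid [ 439.5 -154. ] topext [34.5 35.4] rect [ 440.1 -154.1] [35.8 34.3] 81.7
red low 488 [252. 224.] ztop 24.6 topmid [588.9   7.4] topext [ 61.6 167.9] rect [600.    7.9] [162.4  63.7] 81.3
blue top 196 [310. 155.] ztop 93.1 topmid [428.3 140.4] topext [36.1 33.8] rect [428.3 139.5] [35.2 36.5] 88.7
blue top 183 [409. 209.] ztop 97.1 topmid [606.8 323.8] topext [26.2 36.8] rect [607.  323.4] [26.2 37.2] 3.0
blue low 374 [367. 223.] ztop 24.4 topmid [591.5 259.6] topext [ 55.7 121.2] rect [595.2 261.9] [ 53.6 122.7] 6.3
grey top 150 [309. 165.] ztop 70.9 topmid [434.2 139.1] topext [36.2 42.4] rect [435.9 138.9] [44.  32.9] 79.8
grey top 121 [370. 164.] ztop 68.8 topmid [438.  281.7] topext [26.4 28.6] rect [438.9 281.7] [28.6 28.3] 89.5
grey top 137 [249. 166.] ztop 69.8 topmid [438.2  -2.6] topext [29.2 42.9] rect [438.5  -2.8] [43.1 29.7] 89.7
grey low 231 [308. 176.] ztop 48.6 topmid [438.5 139.8] topext [27.3 45.6] rect [440.9 1
[... 2030 characters left out ...]
[429.7  10.5] [27.3 47.5] 78.2
grey low 340 [284. 256.] ztop 48.4 topmid [425.3 154.4] topext [45.3 22.6] rect [424.4 155.2] [45.8 22.3] 3.9
grey low 399 [273. 310.] ztop 47.0 topmid [434.8 289.4] topext [36.5 28.2] rect [434.5 289.7] [37.2 27.5] 2.2
grey low 253 [173. 320.] ztop 48.3 topmid [601.8 336.6] topext [34.5 24.6] rect [598.4 337.6] [42.7 16.1] 36.1
wood low 144 [237. 142.] ztop 16.4 topmid [ 587.3 -277.8] topext [63.7 86.9] rect [ 587.  -278.1] [86.9 63.5] 89.4
wood low 56 [288. 174.] ztop 23.3 topmid [ 436.1 -134.5] topext [37.3 12.9] rect [ 433.7 -138.7] [45.  22.9] 6.9
wood low 100 [173. 326.] ztop 26.5 topmid [602.6 339.1] topext [34.2 18.5] rect [600.3 341.1] [37.6 12.1] 26.6
```

Run:
```python
from h import *
for n in("scene","side"):
    z=np.load(f"pics/{n}0.npz"); im,d=z["im"],z["d"]; W=world(n,d); m=masks(im); X,Y,Z=W[...,0],W[...,1],W[...,2]
    box=(d>0)&(X>520)&(X<680)
    for c,y0,y1,zr in(("red",-100,120,22),("blue",150,420,22),("wood",-360,-200,16)):
        k=m[c]&box&(Y>y0)&(Y<y1)&(abs(Z-zr-(2 if n=="scene" else 0.5))<5)
        P=W[k][:,:2].astype(np.float32); h=cv2.convexHull(P)
        r=cv2.minAreaRect(P); print(n,c,len(P),r, np.ptp(P,0), "z",np.median(W[k][:,2]))
        print(cv2.approxPolyDP(h,12,True)[:,0].round(0).tolist())
```

```text
scene red 539 ((612.648193359375, 5.4265289306640625), (160.24253845214844, 86.45340728759766), 78.73107147216797) [111.09827 170.92932] z 22.349667482493995
[[669.0, 74.0], [585.0, 87.0], [561.0, -65.0], [638.0, -77.0]]
scene blue 500 ((609.4443969726562, 281.63653564453125), (86.13408660888672, 160.52772521972656), 6.4332733154296875) [ 96.82611 166.12761] z 22.197447785797095
[[658.0, 208.0], [643.0, 365.0], [598.0, 361.0], [564.0, 320.0], [575.0, 204.0]]
scene wood 376 ((599.1375122070312, -279.825927734375), (81.46993255615234, 81.51375579833984), 0.45933064818382263) [81.57904 81.47386] z 16.850287732587237
[[639.0, -242.0], [561.0, -241.0], [559.0, -316.0], [638.0, -319.0]]
side red 384 ((609.9892578125, 6.714958190917969), (163.47389221191406, 86.03736114501953), 78.27223205566406) [111.580444 173.21384 ] z 20.325671926174522
[[666.0, 77.0], [585.0, 92.0], [555.0, -63.0], [633.0, -81.0]]
side blue 574 ((607.2006225585938, 282.847412109375), (84.7509536743164, 163.6478729248047), 5.7494730949401855) [ 98.62738 167.24626] z 20.825330302951883
[[656.0, 209.0], [640.0, 367.0], [558.0, 359.0], [574.0, 200.0]]
side wood 171 ((595.3634643554688, -277.9178466796875), (86.91651916503906, 79.8396224975586), 89.80644989013672) [79.92572 86.91   ] z 14.600763171052018
[[635.0, -239.0], [559.0, -234.0], [557.0, -321.0], [633.0, -316.0]]
```

Positions in mm, averaged over the two views:

| Item | x | y |
|---|---|---|
| Weight | 436 | 283 |
| Blue/white | 427 | 141.5 |
| White/red | 428 | -1 |
| Amber/red | 437 | -152.5 |
| Case | 597 | -279 |
| Free blue bay | 612 | 243 |
| Red bays | 619 | 44 |
| | 603 | -32 |

I'll grip along world x and start with the weight.

Call:
apply_moves --increments '[{"translation":[23.6,-17.5,-9],"twist":[0,0,-1.158],"jaw":8.5},{"translation":[23.6,-17.5,-9],"twist":[0,0,-1.158],"jaw":8.5},{"translation":[23.6,-17.5,-9],"twist":[0,0,-1.158],"jaw":8.5},{"translation":[23.6,-17.5,-9],"twist":[0,0,-1.158],"jaw":8.5},{"translation":[23.6,-17.5,-9],"twist":[0,0,-1.158],"jaw":8.5},{"translation":[23.6,-17.5,-9],"twist":[0,0,-1.158],"jaw":8.5},{"translation":[23.6,-17.5,-9],"twist":[0,0,-1.158],"jaw":8.5},{"translation":[23.6,-17.5,-9],"twist":[0,0,-1.158],"jaw":8.5},{"translation":[23.6,-17.5,-9],"twist":[0,0,-1.158],"jaw":8.5},{"translation":[23.6,-17.5,-9],"twist":[0,0,-1.158],"jaw":8.5}]' --force 50

```text
time: 0.93
ee_pos: [437.3, 281.9, 313.8]
eef_rot: [0.711, 0.703, -0.001, -0.0]
force: [-0.7, -0.2, -0.6]
grip_width: 85.2
finger_force: 0.0
```

Call:
apply_moves --increments '[{"translation":[0,0,-3],"twist":[0,0,0],"jaw":8.5},{"translation":[0,0,-6],"twist":[0,0,0],"jaw":8.5},{"translation":[0,0,-9],"twist":[0,0,0],"jaw":8.5},{"translation":[0,0,-11.5],"twist":[0,0,0],"jaw":8.5},{"translation":[0,0,-12.6],"twist":[0,0,0],"jaw":8.5},{"translation":[0,0,-12.6],"twist":[0,0,0],"jaw":8.5},{"translation":[0,0,-12.6],"twist":[0,0,0],"jaw":8.5}]'

```text
time: 1.52
ee_pos: [436.4, 282.9, 188.5]
eef_rot: [0.707, 0.707, -0.001, -0.0]
force: [-0.2, 0.5, 0.1]
grip_width: 85.0
finger_force: 0.0
```

Run:
```python
from h import *
s=sensors.read_state(); print(s["ee_pos"],s["force"])
im,d=imaging.get_image("side"); cv2.imwrite("pics/side1.png",cv2.resize(im[180:370,180:400,::-1],None,fx=3,fy=3))
```

```text
[436.36701102 282.85755373 188.49014341] [-0.19405989  0.48547244  0.14529943]
```

View pics/side1.png

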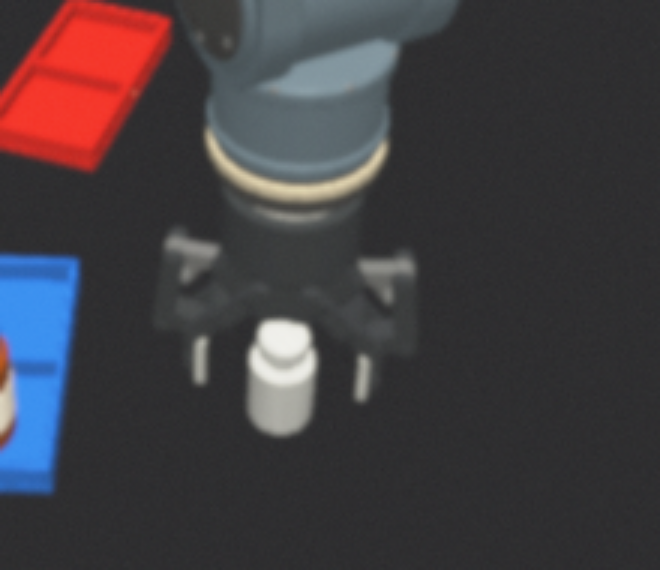

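The crop shows the fingers straddling the weight at crop (280,380), centred between pads at (200,360) and (362,378). I'll close.

Call:
apply_moves --increments '[{"translation":[0,0,0],"twist":[0,0,0],"jaw":2.5},{"translation":[0,0,0],"twist":[0,0,0],"jaw":2.5},{"translation":[0,0,0],"twist":[0,0,0],"jaw":2.5},{"translation":[0,0,0],"twist":[0,0,0],"jaw":2.5},{"translation":[0,0,0],"twist":[0,0,0],"jaw":2.5},{"translation":[0,0,0],"twist":[0,0,0],"jaw":2.5},{"translation":[0,0,0],"twist":[0,0,0],"jaw":2.5},{"translation":[0,0,0],"twist":[0,0,0],"jaw":2.5},{"translation":[0,0,0],"twist":[0,0,0],"jaw":2.5},{"translation":[0,0,0],"twist":[0,0,0],"jaw":2.5}]'

```text
time: 2.4
ee_pos: [436.7, 283.1, 189.5]
eef_rot: [0.707, 0.707, 0.0, 0.0]
force: [-2.7, -1.0, 10.0]
grip_width: 36.8
finger_force: 49.2
```

Call:
apply_moves --increments '[{"translation":[0,0,0.5],"twist":[0,0,0],"jaw":2.5},{"translation":[0,0,2],"twist":[0,0,0],"jaw":2.5},{"translation":[0,0,4],"twist":[0,0,0],"jaw":2.5},{"translation":[0,0,7],"twist":[0,0,0],"jaw":2.5},{"translation":[0,0,10],"twist":[0,0,0],"jaw":2.5},{"translation":[0,0,13],"twist":[0,0,0],"jaw":2.5},{"translation":[0,0,13],"twist":[0,0,0],"jaw":2.5}]'

```text
time: 2.98
ee_pos: [437.5, 283.6, 324.3]
eef_rot: [0.707, 0.707, 0.003, 0.001]
force: [1.2, 1.2, -4.2]
grip_width: 36.6
finger_force: 51.4
```

Call:
apply_moves --increments '[{"translation":[0.3,-1,0],"twist":[0,0,0],"jaw":2.5},{"translation":[0.9,-3,0],"twist":[0,0,0],"jaw":2.5},{"translation":[1.7,-6,0],"twist":[0,0,0],"jaw":2.5},{"translation":[2.6,-9,0],"twist":[0,0,0],"jaw":2.5},{"translation":[3.6,-12.5,0],"twist":[0,0,0],"jaw":2.5},{"translation":[4.6,-16,0],"twist":[0,0,0],"jaw":2.5},{"translation":[5.6,-19.5,0],"twist":[0,0,0],"jaw":2.5},{"translation":[6.6,-23,0],"twist":[0,0,0],"jaw":2.5},{"translation":[7.6,-26.5,0],"twist":[0,0,0],"jaw":2.5},{"translation":[8.5,-30,0],"twist":[0,0,0],"jaw":2.5}]'

```text
time: 3.82
ee_pos: [521.1, -19.4, 317.4]
eef_rot: [0.707, 0.707, -0.001, -0.001]
force: [0.9, 0.5, -3.8]
grip_width: 36.5
finger_force: 51.3
```

Call:
apply_moves --increments '[{"translation":[1,-3.5,0],"twist":[0,0,0],"jaw":2.5},{"translation":[2,-7,0],"twist":[0,0,0],"jaw":2.5},{"translation":[3,-10.5,0],"twist":[0,0,0],"jaw":2.5},{"translation":[4,-14,0],"twist":[0,0,0],"jaw":2.5},{"translation":[5,-17.5,0],"twist":[0,0,0],"jaw":2.5},{"translation":[5.9,-21,0],"twist":[0,0,0],"jaw":2.5},{"translation":[6.7,-23.5,0],"twist":[0,0,0],"jaw":2.5},{"translation":[7.3,-25.5,0],"twist":[0,0,0],"jaw":2.5},{"translation":[7.5,-26.2,0],"twist":[0,0,0],"jaw":2.5},{"translation":[7.5,-26.2,0],"twist":[0,0,0],"jaw":2.5}]'

```text
time: 4.65
ee_pos: [596.0, -280.9, 316.7]
eef_rot: [0.708, 0.706, -0.001, -0.001]
force: [-0.5, 0.3, -4.8]
grip_width: 37.1
finger_force: 51.3
```

Call:
apply_moves --increments '[{"translation":[0,0,-2],"twist":[0,0,0],"jaw":2.5},{"translation":[0,0,-5],"twist":[0,0,0],"jaw":2.5},{"translation":[0,0,-8],"twist":[0,0,0],"jaw":2.5},{"translation":[0,0,-10],"twist":[0,0,0],"jaw":2.5},{"translation":[0,0,-11],"twist":[0,0,0],"jaw":2.5},{"translation":[0,0,-11.5],"twist":[0,0,0],"jaw":2.5},{"translation":[0,0,-11.8],"twist":[0,0,0],"jaw":2.5},{"translation":[0,0,-12],"twist":[0,0,0],"jaw":2.5},{"translation":[0,0,-12],"twist":[0,0,0],"jaw":2.5}]'

```text
time: 5.4
ee_pos: [596.9, -279.0, 199.6]
eef_rot: [0.707, 0.707, 0.0, 0.001]
force: [-0.9, -0.1, -4.7]
grip_width: 36.9
finger_force: 51.3
```

Run:
```python
from h import *
s=sensors.read_state(); print(s["ee_pos"],s["force"])
im,d=imaging.get_image("scene"); a=cv2.resize(im[140:260,40:220,::-1],None,fx=2.2,fy=2.2)
im,d=imaging.get_image("side"); b=cv2.resize(im[90:210,170:350,::-1],None,fx=2.2,fy=2.2)
cv2.imwrite("pics/c2.png",np.hstack([a,b]))
```

```text
[ 596.8945394  -279.03176     199.57297309] [-0.94439172 -0.1087876  -4.71732953]
```

View pics/c2.png

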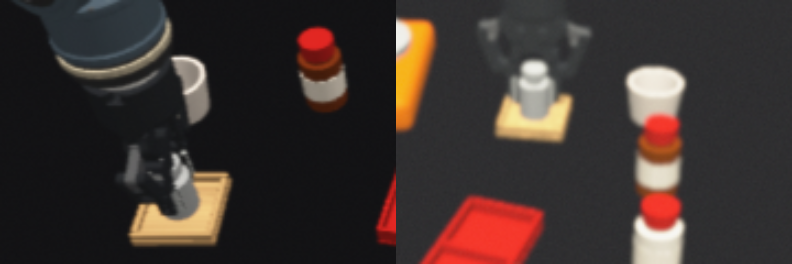

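Both crops show the weight inside the case walls (left crop (180,195), right crop (533,105)), still a few mm above the floor. I'll lower until contact.

Call:
apply_moves --increments '[{"translation":[0,0,-0.2],"twist":[0,0,0],"jaw":2.5},{"translation":[0,0,-0.3],"twist":[0,0,0],"jaw":2.5},{"translation":[0,0,-0.3],"twist":[0,0,0],"jaw":2.5},{"translation":[0,0,-0.3],"twist":[0,0,0],"jaw":2.5}]'

```text
time: 5.83
ee_pos: [596.6, -279.0, 195.7]
eef_rot: [0.707, 0.707, -0.0, -0.0]
force: [-0.2, -0.2, -4.9]
grip_width: 36.4
finger_force: 51.3
```

Call:
apply_moves --increments '[{"translation":[0,0,-0.1],"twist":[0,0,0],"jaw":2.5},{"translation":[0,0,-0.15],"twist":[0,0,0],"jaw":2.5},{"translation":[0,0,-0.15],"twist":[0,0,0],"jaw":2.5},{"translation":[0,0,-0.15],"twist":[0,0,0],"jaw":2.5}]'

```text
time: 6.17
ee_pos: [596.5, -279.0, 195.5]
eef_rot: [0.707, 0.707, 0.0, 0.0]
force: [-7.0, 2.9, 12.1]
grip_width: 37.0
finger_force: 53.2
```

Call:
apply_moves --increments '[{"translation":[0,0,0],"twist":[0,0,0],"jaw":7.5},{"translation":[0,0,0],"twist":[0,0,0],"jaw":7.5},{"translation":[0,0,0],"twist":[0,0,0],"jaw":7.5},{"translation":[0,0,0],"twist":[0,0,0],"jaw":7.5},{"translation":[0,0,0],"twist":[0,0,0],"jaw":7.5},{"translation":[0,0,0],"twist":[0,0,0],"jaw":7.5}]'

```text
time: 6.67
ee_pos: [596.6, -279.0, 194.2]
eef_rot: [0.707, 0.707, -0.0, -0.0]
force: [-0.2, 0.4, 0.2]
grip_width: 75.1
finger_force: 0.0
```

Call:
apply_moves --increments '[{"translation":[0,0,1],"twist":[0,0,0],"jaw":8.5},{"translation":[0,0,3],"twist":[0,0,0],"jaw":8.5},{"translation":[0,0,6],"twist":[0,0,0],"jaw":8.5},{"translation":[0,0,10],"twist":[0,0,0],"jaw":8.5},{"translation":[0,0,14],"twist":[0,0,0],"jaw":8.5},{"translation":[0,0,14],"twist":[0,0,0],"jaw":8.5}]'

```text
time: 7.17
ee_pos: [597.6, -279.5, 343.4]
eef_rot: [0.707, 0.707, 0.002, 0.005]
force: [1.9, -1.0, 1.2]
grip_width: 85.0
finger_force: 0.0
```

Call:
apply_moves --increments '[{"translation":[-2,1.6,0],"twist":[0,0,0],"jaw":8.5},{"translation":[-5,4,0],"twist":[0,0,0],"jaw":8.5},{"translation":[-8,6.3,0],"twist":[0,0,0],"jaw":8.5},{"translation":[-11,8.7,0],"twist":[0,0,0],"jaw":8.5},{"translation":[-14,11,0],"twist":[0,0,0],"jaw":8.5},{"translation":[-15.5,12.3,0],"twist":[0,0,0],"jaw":8.5},{"translation":[-16,12.7,0],"twist":[0,0,0],"jaw":8.5},{"translation":[-16,12.7,0],"twist":[0,0,0],"jaw":8.5},{"translation":[-16,12.7,0],"twist":[0,0,0],"jaw":8.5}]'

```text
time: 7.92
ee_pos: [437.1, -152.3, 334.9]
eef_rot: [0.707, 0.707, 0.0, 0.001]
force: [-0.3, -0.9, -0.6]
grip_width: 84.9
finger_force: 0.0
```

Call:
apply_moves --increments '[{"translation":[0,0,-3],"twist":[0,0,0],"jaw":8.5},{"translation":[0,0,-6],"twist":[0,0,0],"jaw":8.5},{"translation":[0,0,-9],"twist":[0,0,0],"jaw":8.5},{"translation":[0,0,-11.5],"twist":[0,0,0],"jaw":8.5},{"translation":[0,0,-13],"twist":[0,0,0],"jaw":8.5},{"translation":[0,0,-13.3],"twist":[0,0,0],"jaw":8.5},{"translation":[0,0,-13.3],"twist":[0,0,0],"jaw":8.5}]'

```text
time: 8.5
ee_pos: [437.0, -152.5, 200.5]
eef_rot: [0.707, 0.707, -0.0, -0.001]
force: [0.6, 0.4, 0.0]
grip_width: 85.0
finger_force: 0.0
```

Call:
apply_moves --increments '[{"translation":[0,0,0],"twist":[0,0,0],"jaw":3},{"translation":[0,0,0],"twist":[0,0,0],"jaw":3},{"translation":[0,0,0],"twist":[0,0,0],"jaw":3},{"translation":[0,0,0],"twist":[0,0,0],"jaw":3},{"translation":[0,0,0],"twist":[0,0,0],"jaw":3},{"translation":[0,0,0],"twist":[0,0,0],"jaw":3},{"translation":[0,0,0],"twist":[0,0,0],"jaw":3},{"translation":[0,0,0],"twist":[0,0,0],"jaw":3}]' --force 40

```text
time: 9.17
ee_pos: [437.0, -152.2, 202.3]
eef_rot: [0.707, 0.707, 0.0, 0.001]
force: [-1.7, -0.5, 8.3]
grip_width: 45.3
finger_force: 39.7
```

Call:
apply_moves --increments '[{"translation":[0,0,0.5],"twist":[0,0,0],"jaw":3},{"translation":[0,0,2],"twist":[0,0,0],"jaw":3},{"translation":[0,0,4.5],"twist":[0,0,0],"jaw":3},{"translation":[0,0,7],"twist":[0,0,0],"jaw":3},{"translation":[0,0,9.5],"twist":[0,0,0],"jaw":3},{"translation":[0,0,11.5],"twist":[0,0,0],"jaw":3},{"translation":[0,0,12],"twist":[0,0,0],"jaw":3},{"translation":[0,0,12],"twist":[0,0,0],"jaw":3}]'

```text
time: 9.83
ee_pos: [437.0, -152.1, 322.8]
eef_rot: [0.707, 0.707, 0.001, 0.001]
force: [0.9, -0.4, -2.2]
grip_width: 44.9
finger_force: 41.3
```

Call:
apply_moves --increments '[{"translation":[1,0.7,0],"twist":[0,0,0],"jaw":3},{"translation":[3,2.2,0],"twist":[0,0,0],"jaw":3},{"translation":[6,4.3,0],"twist":[0,0,0],"jaw":3},{"translation":[9,6.5,0],"twist":[0,0,0],"jaw":3},{"translation":[12,8.7,0],"twist":[0,0,0],"jaw":3},{"translation":[14.5,10.5,0],"twist":[0,0,0],"jaw":3},{"translation":[16,11.6,0],"twist":[0,0,0],"jaw":3},{"translation":[16.6,12,0],"twist":[0,0,0],"jaw":3},{"translation":[16.6,12,0],"twist":[0,0,0],"jaw":3},{"translation":[16.6,12,0],"twist":[0,0,0],"jaw":3}]'

```text
time: 10.67
ee_pos: [602.1, -32.0, 320.0]
eef_rot: [0.707, 0.707, -0.001, -0.001]
force: [-0.6, -0.2, -1.0]
grip_width: 45.0
finger_force: 41.5
```

Call:
apply_moves --increments '[{"translation":[0,0,-2],"twist":[0,0,0],"jaw":3},{"translation":[0,0,-5],"twist":[0,0,0],"jaw":3},{"translation":[0,0,-8],"twist":[0,0,0],"jaw":3},{"translation":[0,0,-10],"twist":[0,0,0],"jaw":3},{"translation":[0,0,-11],"twist":[0,0,0],"jaw":3},{"translation":[0,0,-11.2],"twist":[0,0,0],"jaw":3},{"translation":[0,0,-11.2],"twist":[0,0,0],"jaw":3},{"translation":[0,0,-11.2],"twist":[0,0,0],"jaw":3}]'

```text
time: 11.33
ee_pos: [602.9, -32.4, 210.7]
eef_rot: [0.707, 0.707, 0.001, 0.001]
force: [0.2, -0.1, -1.0]
grip_width: 44.6
finger_force: 41.5
```

Run:
```python
from h import *
s=sensors.read_state(); print(s["ee_pos"],s["force"])
im,d=imaging.get_image("scene"); a=cv2.resize(im[140:260,150:330,::-1],None,fx=2.2,fy=2.2)
im,d=imaging.get_image("side"); b=cv2.resize(im[120:240,140:320,::-1],None,fx=2.2,fy=2.2)
cv2.imwrite("pics/c3.png",np.hstack([a,b]))
```

```text
[602.90294598 -32.36069733 210.66001857] [ 0.18725591 -0.07842832 -1.03298659]
```

View pics/c3.png

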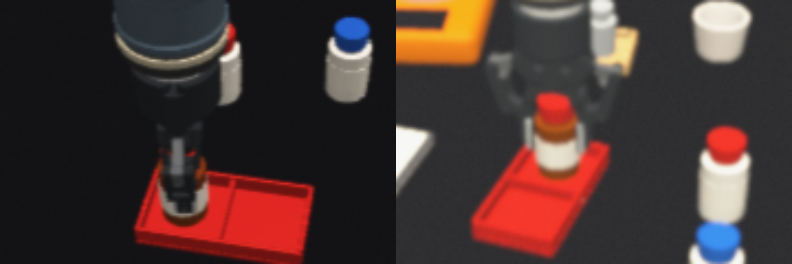

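The amber bottle hangs over the left bay (left crop (185,190)) and is well inside the walls. The weight stands in its case (right crop (602,30)). I'll lower about 5 mm.

Call:
apply_moves --increments '[{"translation":[0,0,-0.2],"twist":[0,0,0],"jaw":3},{"translation":[0,0,-0.4],"twist":[0,0,0],"jaw":3},{"translation":[0,0,-0.4],"twist":[0,0,0],"jaw":3},{"translation":[0,0,-0.5],"twist":[0,0,0],"jaw":3},{"translation":[0,0,-0.5],"twist":[0,0,0],"jaw":3}]'

```text
time: 11.85
ee_pos: [602.9, -32.0, 206.3]
eef_rot: [0.707, 0.707, 0.001, 0.001]
force: [-9.4, 0.5, 27.7]
grip_width: 45.0
finger_force: 44.1
```

Call:
apply_moves --increments '[{"translation":[0,0,0.1],"twist":[0,0,0],"jaw":3},{"translation":[0,0,0.1],"twist":[0,0,0],"jaw":7.5},{"translation":[0,0,0.1],"twist":[0,0,0],"jaw":7.5},{"translation":[0,0,0.1],"twist":[0,0,0],"jaw":7.5},{"translation":[0,0,0.1],"twist":[0,0,0],"jaw":7.5},{"translation":[0,0,0.1],"twist":[0,0,0],"jaw":7.5},{"translation":[0,0,0.1],"twist":[0,0,0],"jaw":7.5}]'

```text
time: 12.43
ee_pos: [602.5, -32.0, 205.1]
eef_rot: [0.707, 0.707, -0.0, -0.0]
force: [-0.1, 0.4, 0.8]
grip_width: 75.0
finger_force: 0.0
```

Call:
apply_moves --increments '[{"translation":[0,0,1],"twist":[0,0,0],"jaw":8.5},{"translation":[0,0,3],"twist":[0,0,0],"jaw":8.5},{"translation":[0,0,6],"twist":[0,0,0],"jaw":8.5},{"translation":[0,0,9.5],"twist":[0,0,0],"jaw":8.5},{"translation":[0,0,13],"twist":[0,0,0],"jaw":8.5},{"translation":[0,0,13],"twist":[0,0,0],"jaw":8.5},{"translation":[0,0,13],"twist":[0,0,0],"jaw":8.5}]'

```text
time: 13.02
ee_pos: [603.1, -32.0, 338.1]
eef_rot: [0.707, 0.707, 0.002, 0.002]
force: [0.6, 0.3, -0.3]
grip_width: 85.1
finger_force: 0.0
```

Call:
apply_moves --increments '[{"translation":[-2,0.4,0],"twist":[0,0,0],"jaw":8.5},{"translation":[-5,0.9,0],"twist":[0,0,0],"jaw":8.5},{"translation":[-8.5,1.5,0],"twist":[0,0,0],"jaw":8.5},{"translation":[-12,2.1,0],"twist":[0,0,0],"jaw":8.5},{"translation":[-15,2.7,0],"twist":[0,0,0],"jaw":8.5},{"translation":[-17,3,0],"twist":[0,0,0],"jaw":8.5},{"translation":[-17.5,3.1,0],"twist":[0,0,0],"jaw":8.5},{"translation":[-17.5,3.1,0],"twist":[0,0,0],"jaw":8.5},{"translation":[-17.5,3.1,0],"twist":[0,0,0],"jaw":8.5}]'

```text
time: 13.77
ee_pos: [427.9, -1.0, 335.2]
eef_rot: [0.707, 0.707, 0.0, 0.0]
force: [0.6, -0.1, -0.4]
grip_width: 84.7
finger_force: 0.0
```

Call:
apply_moves --increments '[{"translation":[0,0,-3],"twist":[0,0,0],"jaw":8.5},{"translation":[0,0,-6],"twist":[0,0,0],"jaw":8.5},{"translation":[0,0,-9],"twist":[0,0,0],"jaw":8.5},{"translation":[0,0,-11.5],"twist":[0,0,0],"jaw":8.5},{"translation":[0,0,-13],"twist":[0,0,0],"jaw":8.5},{"translation":[0,0,-13.5],"twist":[0,0,0],"jaw":8.5},{"translation":[0,0,-13.5],"twist":[0,0,0],"jaw":8.5}]'

```text
time: 14.35
ee_pos: [427.8, -1.1, 199.1]
eef_rot: [0.707, 0.707, -0.001, -0.001]
force: [0.1, 1.0, -0.3]
grip_width: 85.2
finger_force: 0.0
```

Call:
apply_moves --increments '[{"translation":[0,0,0],"twist":[0,0,0],"jaw":3},{"translation":[0,0,0],"twist":[0,0,0],"jaw":3},{"translation":[0,0,0],"twist":[0,0,0],"jaw":3},{"translation":[0,0,0],"twist":[0,0,0],"jaw":3},{"translation":[0,0,0],"twist":[0,0,0],"jaw":3},{"translation":[0,0,0],"twist":[0,0,0],"jaw":3},{"translation":[0,0,0],"twist":[0,0,0],"jaw":3},{"translation":[0,0,0],"twist":[0,0,0],"jaw":3}]'

```text
time: 15.02
ee_pos: [428.1, -1.0, 201.2]
eef_rot: [0.707, 0.707, 0.001, 0.001]
force: [-1.3, -0.4, 9.0]
grip_width: 45.1
finger_force: 39.7
```

Call:
apply_moves --increments '[{"translation":[0,0,0.5],"twist":[0,0,0],"jaw":3},{"translation":[0,0,2],"twist":[0,0,0],"jaw":3},{"translation":[0,0,4.5],"twist":[0,0,0],"jaw":3},{"translation":[0,0,7],"twist":[0,0,0],"jaw":3},{"translation":[0,0,9.5],"twist":[0,0,0],"jaw":3},{"translation":[0,0,11.5],"twist":[0,0,0],"jaw":3},{"translation":[0,0,12],"twist":[0,0,0],"jaw":3},{"translation":[0,0,12],"twist":[0,0,0],"jaw":3}]'

```text
time: 15.68
ee_pos: [428.1, -1.0, 321.8]
eef_rot: [0.707, 0.707, 0.001, 0.001]
force: [-1.2, -0.7, -1.6]
grip_width: 45.1
finger_force: 41.2
```

Call:
apply_moves --increments '[{"translation":[1,0.3,0],"twist":[0,0,0],"jaw":3},{"translation":[3,0.7,0],"twist":[0,0,0],"jaw":3},{"translation":[6,1.4,0],"twist":[0,0,0],"jaw":3},{"translation":[9,2.1,0],"twist":[0,0,0],"jaw":3},{"translation":[12,2.8,0],"twist":[0,0,0],"jaw":3},{"translation":[15,3.5,0],"twist":[0,0,0],"jaw":3},{"translation":[17.5,4.1,0],"twist":[0,0,0],"jaw":3},{"translation":[18.8,4.4,0],"twist":[0,0,0],"jaw":3},{"translation":[19.1,4.5,0],"twist":[0,0,0],"jaw":3},{"translation":[19.1,4.5,0],"twist":[0,0,0],"jaw":3}]'

```text
time: 16.52
ee_pos: [619.0, 44.4, 318.1]
eef_rot: [0.707, 0.707, -0.001, -0.001]
force: [0.1, 0.1, -1.6]
grip_width: 45.3
finger_force: 41.4
```

Call:
apply_moves --increments '[{"translation":[0,0,-2],"twist":[0,0,0],"jaw":3},{"translation":[0,0,-5],"twist":[0,0,0],"jaw":3},{"translation":[0,0,-8],"twist":[0,0,0],"jaw":3},{"translation":[0,0,-10],"twist":[0,0,0],"jaw":3},{"translation":[0,0,-11],"twist":[0,0,0],"jaw":3},{"translation":[0,0,-11.2],"twist":[0,0,0],"jaw":3},{"translation":[0,0,-11.2],"twist":[0,0,0],"jaw":3},{"translation":[0,0,-11.2],"twist":[0,0,0],"jaw":3}]'

```text
time: 17.18
ee_pos: [618.9, 44.0, 209.6]
eef_rot: [0.707, 0.707, 0.001, 0.001]
force: [0.3, -0.2, -1.6]
grip_width: 44.8
finger_force: 41.4
```

Run:
```python
from h import *
s=sensors.read_state(); print(s["ee_pos"],s["force"])
im,d=imaging.get_image("scene"); a=cv2.resize(im[140:260,150:330,::-1],None,fx=2.2,fy=2.2)
im,d=imaging.get_image("side"); b=cv2.resize(im[120:240,140:320,::-1],None,fx=2.2,fy=2.2)
cv2.imwrite("pics/c4.png",np.hstack([a,b]))
```

```text
[618.89059226  43.95694437 209.58774057] [ 0.30445413 -0.16326412 -1.6429331 ]
```

View pics/c4.png

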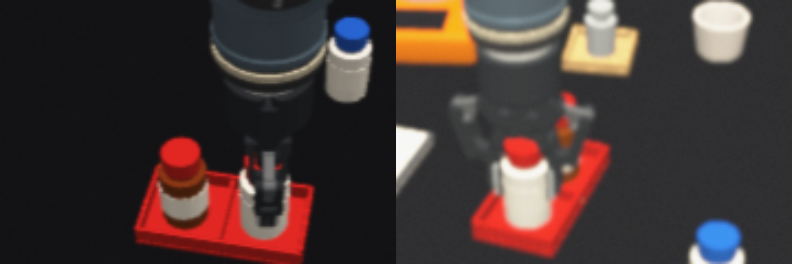

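The amber bottle stands upright in the left bay (left crop (183,185)). The white/red bottle hangs inside the right bay (left crop (265,205)). I'll lower it.

Call:
apply_moves --increments '[{"translation":[0,0,-0.2],"twist":[0,0,0],"jaw":3},{"translation":[0,0,-0.4],"twist":[0,0,0],"jaw":3},{"translation":[0,0,-0.4],"twist":[0,0,0],"jaw":3},{"translation":[0,0,-0.4],"twist":[0,0,0],"jaw":3}]'

```text
time: 17.62
ee_pos: [618.9, 44.0, 205.3]
eef_rot: [0.707, 0.707, 0.001, 0.001]
force: [-3.4, -0.3, 11.4]
grip_width: 45.6
finger_force: 42.0
```

Call:
apply_moves --increments '[{"translation":[0,0,0],"twist":[0,0,0],"jaw":7.5},{"translation":[0,0,0],"twist":[0,0,0],"jaw":7.5},{"translation":[0,0,0],"twist":[0,0,0],"jaw":7.5},{"translation":[0,0,0],"twist":[0,0,0],"jaw":7.5},{"translation":[0,0,0],"twist":[0,0,0],"jaw":7.5},{"translation":[0,0,0],"twist":[0,0,0],"jaw":7.5}]'

```text
time: 18.12
ee_pos: [618.6, 44.0, 204.1]
eef_rot: [0.707, 0.707, -0.0, -0.0]
force: [-0.4, 0.8, 0.1]
grip_width: 74.9
finger_force: 0.0
```

Call:
apply_moves --increments '[{"translation":[0,0,1],"twist":[0,0,0],"jaw":8.5},{"translation":[0,0,3],"twist":[0,0,0],"jaw":8.5},{"translation":[0,0,6],"twist":[0,0,0],"jaw":8.5},{"translation":[0,0,9.5],"twist":[0,0,0],"jaw":8.5},{"translation":[0,0,13],"twist":[0,0,0],"jaw":8.5},{"translation":[0,0,13],"twist":[0,0,0],"jaw":8.5},{"translation":[0,0,13],"twist":[0,0,0],"jaw":8.5}]'

```text
time: 18.7
ee_pos: [619.1, 44.0, 337.2]
eef_rot: [0.707, 0.707, 0.002, 0.001]
force: [0.3, -0.2, -1.5]
grip_width: 85.3
finger_force: 0.0
```

Call:
apply_moves --increments '[{"translation":[-2,1,0],"twist":[0,0,0],"jaw":8.5},{"translation":[-5,2.5,0],"twist":[0,0,0],"jaw":8.5},{"translation":[-8.5,4.3,0],"twist":[0,0,0],"jaw":8.5},{"translation":[-12,6.1,0],"twist":[0,0,0],"jaw":8.5},{"translation":[-15.5,7.9,0],"twist":[0,0,0],"jaw":8.5},{"translation":[-18,9.1,0],"twist":[0,0,0],"jaw":8.5},{"translation":[-19.2,9.8,0],"twist":[0,0,0],"jaw":8.5},{"translation":[-19.2,9.8,0],"twist":[0,0,0],"jaw":8.5},{"translation":[-19.2,9.8,0],"twist":[0,0,0],"jaw":8.5}]'

```text
time: 19.45
ee_pos: [426.4, 142.2, 334.1]
eef_rot: [0.707, 0.708, -0.0, 0.0]
force: [-0.2, -0.4, 0.6]
grip_width: 84.7
finger_force: 0.0
```

Call:
apply_moves --increments '[{"translation":[0,0,-3],"twist":[0,0,0],"jaw":8.5},{"translation":[0,0,-6],"twist":[0,0,0],"jaw":8.5},{"translation":[0,0,-9],"twist":[0,0,0],"jaw":8.5},{"translation":[0,0,-11.5],"twist":[0,0,0],"jaw":8.5},{"translation":[0,0,-13],"twist":[0,0,0],"jaw":8.5},{"translation":[0,0,-13.3],"twist":[0,0,0],"jaw":8.5},{"translation":[0,0,-13.3],"twist":[0,0,0],"jaw":8.5}]'

```text
time: 20.03
ee_pos: [426.9, 141.5, 200.4]
eef_rot: [0.707, 0.707, -0.001, -0.0]
force: [-0.8, -0.4, -0.2]
grip_width: 85.0
finger_force: 0.0
```

Call:
apply_moves --increments '[{"translation":[0,0,0],"twist":[0,0,0],"jaw":3},{"translation":[0,0,0],"twist":[0,0,0],"jaw":3},{"translation":[0,0,0],"twist":[0,0,0],"jaw":3},{"translation":[0,0,0],"twist":[0,0,0],"jaw":3},{"translation":[0,0,0],"twist":[0,0,0],"jaw":3},{"translation":[0,0,0],"twist":[0,0,0],"jaw":3},{"translation":[0,0,0],"twist":[0,0,0],"jaw":3},{"translation":[0,0,0],"twist":[0,0,0],"jaw":3}]'

```text
time: 20.7
ee_pos: [427.1, 142.1, 202.3]
eef_rot: [0.707, 0.707, 0.001, 0.0]
force: [-2.1, -0.5, 7.8]
grip_width: 45.3
finger_force: 39.6
```

Call:
apply_moves --increments '[{"translation":[0,0,0.5],"twist":[0,0,0],"jaw":3},{"translation":[0,0,2],"twist":[0,0,0],"jaw":3},{"translation":[0,0,4.5],"twist":[0,0,0],"jaw":3},{"translation":[0,0,7],"twist":[0,0,0],"jaw":3},{"translation":[0,0,9.5],"twist":[0,0,0],"jaw":3},{"translation":[0,0,11.5],"twist":[0,0,0],"jaw":3},{"translation":[0,0,12],"twist":[0,0,0],"jaw":3},{"translation":[0,0,12],"twist":[0,0,0],"jaw":3}]'

```text
time: 21.37
ee_pos: [427.0, 142.1, 322.7]
eef_rot: [0.707, 0.707, 0.001, 0.001]
force: [0.0, -0.7, -2.4]
grip_width: 45.1
finger_force: 41.3
```

Call:
apply_moves --increments '[{"translation":[1,0.5,0],"twist":[0,0,0],"jaw":3},{"translation":[3,1.6,0],"twist":[0,0,0],"jaw":3},{"translation":[6,3.3,0],"twist":[0,0,0],"jaw":3},{"translation":[9,4.9,0],"twist":[0,0,0],"jaw":3},{"translation":[12,6.6,0],"twist":[0,0,0],"jaw":3},{"translation":[15,8.2,0],"twist":[0,0,0],"jaw":3},{"translation":[17.5,9.5,0],"twist":[0,0,0],"jaw":3},{"translation":[18.5,10,0],"twist":[0,0,0],"jaw":3},{"translation":[18.5,10,0],"twist":[0,0,0],"jaw":3},{"translation":[18.5,10,0],"twist":[0,0,0],"jaw":3}]'

```text
time: 22.2
ee_pos: [611.5, 242.0, 319.2]
eef_rot: [0.707, 0.707, -0.001, -0.001]
force: [-0.3, -0.6, -1.5]
grip_width: 45.2
finger_force: 41.6
```

Call:
apply_moves --increments '[{"translation":[0,0,-2],"twist":[0,0,0],"jaw":3},{"translation":[0,0,-5],"twist":[0,0,0],"jaw":3},{"translation":[0,0,-8],"twist":[0,0,0],"jaw":3},{"translation":[0,0,-10],"twist":[0,0,0],"jaw":3},{"translation":[0,0,-11],"twist":[0,0,0],"jaw":3},{"translation":[0,0,-11.2],"twist":[0,0,0],"jaw":3},{"translation":[0,0,-11.2],"twist":[0,0,0],"jaw":3},{"translation":[0,0,-11.2],"twist":[0,0,0],"jaw":3}]'

```text
time: 22.87
ee_pos: [611.9, 242.0, 210.7]
eef_rot: [0.707, 0.707, 0.001, 0.0]
force: [0.1, 0.2, -1.3]
grip_width: 44.8
finger_force: 41.6
```

Run:
```python
from h import *
s=sensors.read_state(); print(s["ee_pos"],s["force"])
im,d=imaging.get_image("scene"); a=cv2.resize(im[150:270,290:470,::-1],None,fx=2.2,fy=2.2)
im,d=imaging.get_image("side"); b=cv2.resize(im[230:350,110:290,::-1],None,fx=2.2,fy=2.2)
cv2.imwrite("pics/c5.png",np.hstack([a,b]))
```

```text
[611.85469068 242.04513126 210.69436145] [ 0.06138215  0.21174976 -1.32502513]
```

View pics/c5.png

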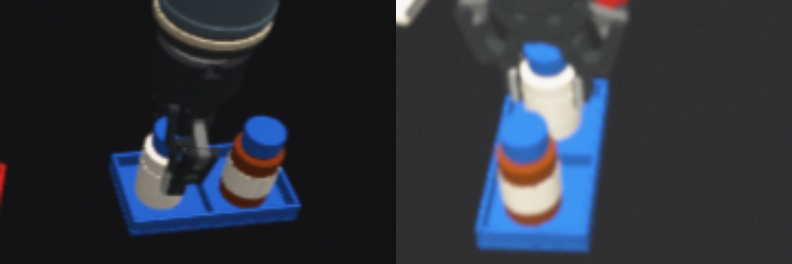

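The blue-cap bottle hangs within the free bay (left crop (160,180)), clear of the divider and of the parked bottle at (255,165). I'll lower and release.

Call:
apply_moves --increments '[{"translation":[0,0,-0.2],"twist":[0,0,0],"jaw":3},{"translation":[0,0,-0.4],"twist":[0,0,0],"jaw":3},{"translation":[0,0,-0.4],"twist":[0,0,0],"jaw":3},{"translation":[0,0,-0.4],"twist":[0,0,0],"jaw":3}]'

```text
time: 23.3
ee_pos: [611.9, 242.1, 206.3]
eef_rot: [0.707, 0.707, 0.001, 0.0]
force: [-1.8, -1.0, 8.5]
grip_width: 44.8
finger_force: 42.2
```

Call:
apply_moves --increments '[{"translation":[0,0,0],"twist":[0,0,0],"jaw":7.5},{"translation":[0,0,0],"twist":[0,0,0],"jaw":7.5},{"translation":[0,0,0],"twist":[0,0,0],"jaw":7.5},{"translation":[0,0,0],"twist":[0,0,0],"jaw":7.5},{"translation":[0,0,0],"twist":[0,0,0],"jaw":7.5},{"translation":[0,0,0],"twist":[0,0,0],"jaw":7.5}]'

```text
time: 23.8
ee_pos: [611.6, 242.0, 205.1]
eef_rot: [0.707, 0.707, -0.0, -0.0]
force: [0.5, -0.5, -0.3]
grip_width: 74.8
finger_force: 0.0
```

Call:
apply_moves --increments '[{"translation":[0,0,1],"twist":[0,0,0],"jaw":8.5},{"translation":[0,0,3],"twist":[0,0,0],"jaw":8.5},{"translation":[0,0,6],"twist":[0,0,0],"jaw":8.5},{"translation":[0,0,9.5],"twist":[0,0,0],"jaw":8.5},{"translation":[0,0,13],"twist":[0,0,0],"jaw":8.5},{"translation":[-4,0,16],"twist":[0,0,0],"jaw":8.5},{"translation":[-8,0,18],"twist":[0,0,0],"jaw":8.5},{"translation":[-12,0,18],"twist":[0,0,0],"jaw":8.5},{"translation":[-16,0,18],"twist":[0,0,0],"jaw":8.5},{"translation":[-20,0,18],"twist":[0,0,0],"jaw":8.5}]'

```text
time: 24.63
ee_pos: [414.9, 241.6, 386.3]
eef_rot: [0.707, 0.707, 0.001, 0.0]
force: [-0.4, 0.5, 1.6]
grip_width: 85.0
finger_force: 0.0
```

Call:
apply_moves --increments '[{"translation":[-4,3,0],"twist":[0,0,0],"jaw":8.5},{"translation":[-6,6,0],"twist":[0,0,0],"jaw":8.5},{"translation":[-8,9,0],"twist":[0,0,0],"jaw":8.5},{"translation":[-10,12,0],"twist":[0,0,0],"jaw":8.5},{"translation":[-10,12,0],"twist":[0,0,0],"jaw":8.5},{"translation":[-10,12,0],"twist":[0,0,0],"jaw":8.5}]'

```text
time: 25.13
ee_pos: [315.6, 363.2, 385.9]
eef_rot: [0.706, 0.708, 0.0, -0.0]
force: [-0.2, 1.0, -0.4]
grip_width: 85.0
finger_force: 0.0
```

Run:
```python
from h import *
ims=[]
for n in("scene","side"):
    im,d=imaging.get_image(n); W=world(n,d); m=masks(im); X,Y,Z=W[...,0],W[...,1],W[...,2]
    ims.append(im[100:300,80:460,::-1])
    for c,y0,y1 in(("red",-100,120),("blue",150,420),("grey",-340,-230)):
        k=(m[c]&(d>0)&(X>400)&(X<680)&(Y>y0)&(Y<y1)&(Z>(60 if c=="grey" else 72))&(Z<110)).astype(np.uint8)
        N,L,st,ce=cv2.connectedComponentsWithStats(k)
        for i in range(1,N):
            if st[i,4]<30: continue
            P=W[L==i]; zt=np.percentile(P[:,2],95); T=P[P[:,2]>zt-4]
            print(n,c,"z",zt.round(1),((T.min(0)+T.max(0))/2).round(1)[:2])
    k=(m["grey"]&(d>0)&(X>400)&(X<520)&(Y<-250)&(Y>-370)&(Z>10)&(Z<60)); T=W[k]; print(n,"mortar",((T.min(0)+T.max(0))/2).round(1))
cv2.imwrite("pics/end.png",cv2.resize(np.vstack(ims),None,fx=1.45,fy=1.45))
```

```text
scene red z 96.8 [605.2 -35. ]
scene red z 97.0 [620.9  43.3]
scene blue z 96.9 [611.6 323.1]
scene blue z 97.0 [613.4 239.5]
scene grey z 75.2 [ 597.  -279.4]
scene mortar [ 453.5 -312.3   32.2]
side red z 94.8 [601.4 -32.4]
side red z 94.9 [617.6  44.3]
side blue z 94.9 [610.9 241. ]
side blue z 95.2 [608.5 325.6]
side grey z 72.8 [ 595.4 -278.1]
side mortar [ 449.7 -310.8   31.5]
```

View pics/end.png

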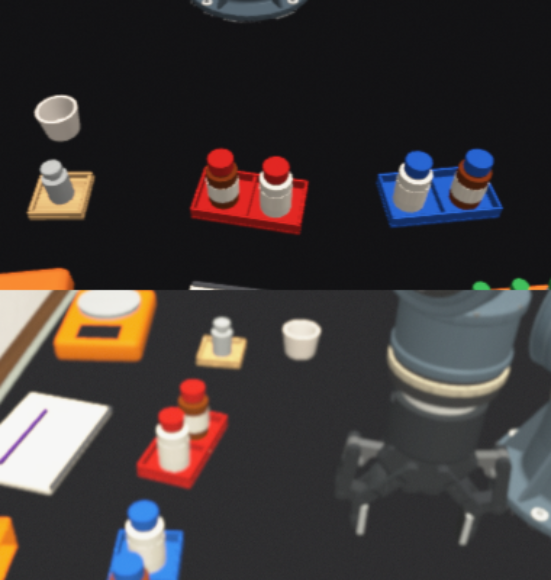

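All four items stand upright in their places, with cap tops at the same height as the parked bottle's. The parked bottle and the mortar are where they started, and the gripper is clear. Handing in.

```bash
python3 -c "
from plant import robot
print(robot.finish_job())"
```

```text
the job is handed in; nothing more can be done
None
```

I handed the job in at about 25 s of robot time: the red-capped bottles are in the red tray, the blue-capped one is in the blue tray and the weight is in its case, all upright by camera, with the parked bottle and mortar undisturbed; no verdict was returned.

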